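# Open the squeeze-and-turn tub of grinder-cleaning tablets

### The job

Open the white tub of grinder-cleaning tablets for the evening clean: squeeze the two orange side tabs of its safety cap, keep them squeezed while you turn the cap anticlockwise until you feel its end stop, then lift it straight off, never forcing it against the tub by turning or pulling hard. Set the cap down gently on the floor of the wooden tray, the same way up, and let go of it. Leave the tray and the brush, cup and timer behind it where they are.

Things in the scene. Friction and masses are not known exactly. Their poses are not given: they have to be found in the camera images.
- tub: White plastic tub, 76 mm across, green band, in a grey holder (foot 98 x 98 mm, ring 26 mm high) screwed to the worktop: it cannot move. Origin: centre of the holder's underside, z up on the tub's axis. The neck hidden under the cap (31 mm wide, lugs 40 mm across) sits at an angle of up to 17 degrees either way to the tub's axes, which cannot be seen.
- tub_shoulder (a point): Point on the tub's axis at its shoulder, 90 mm above the worktop. The neck rises 32 mm from here to its rim. A collar 72 mm across rises 8 mm from here round the cap's foot.
- cap: Loose blue safety cap, 34 mm high, about 0.08 kg. Origin: centre of its underside, 93 mm above the worktop on the tub; z up, y through both orange tabs. Skirt 48 mm across, thin flange 72 mm across whose top is 11 mm above the underside. It breaks if forced: contact forces between cap and tub must not sum to over 50 N (liner and lugs alone: about 12 N).
- cap_grip (a point): Point on the cap's axis midway up the tabs, 20.5 mm above the cap's underside. Each tab is a ribbed plate 22 mm wide, 11 to 30 mm above the underside; 66 mm over both tabs when free, 57 mm fully squeezed; no part of cap or tub is in the fingers' way above the flange.
- cap_top (a point): Centre of the cap's top, 34 mm above its underside; white arrows show the opening turn, anticlockwise from above. With tabs squeezed the cap meets a hard end stop 36 to 78 degrees from its start (differs each time). Only in the last 6 degrees before the stop can it be lifted; before that lugs hold it down. Over about 0.7 N m against lock or stop, or 35 N of pull, is forcing.
- tab_a (a joint): How far the tab on the cap's +y side is squeezed in, m: 0 free, 0.0045 fully in. Spring: 4 N at the start, 12 N fully in. A tongue under it locks the cap against turning to open unless it is in by over 3.5 mm.
- tab_b (a joint): The same for the tab on the cap's -y side. Both must be in. While it turns the cap rubs with about 0.1 N m, as a liner (6 N) presses it up against the lugs; at the end it rises 2 mm by itself if not held down. It must rise 25 mm in all to clear the neck. Side play on the neck: 1.5 mm.
- tray: Loose wooden tray, 130 mm (x) by 200 mm (y), origin at the centre of its underside; flat floor 8 mm high, a lip 8 mm wide and 16 mm high along both long edges (at x = +-61 mm), ends open. The cap goes on its floor.
- brush: Grounds brush with a beech handle, 34 x 150 x 12 mm, lying behind the work. Leave it alone.
- clay_cup: Small orange-brown tasting cup, 65 x 83 x 53 mm, behind the work. Leave it alone.
- timer: Cream square kitchen timer, 58 x 62 x 18 mm, behind the work. Leave it alone. To its right stands the bar's tall cream coffee grinder (fixed, about x 0.45 to 0.65, y -0.18 to -0.40, 0.45 m high): go round its near side.

How it is judged (in metres and radians):
On the way, in this order (a step that is already met when the one before it is completed fails the run):
1. both tabs squeezed in while the cap is on the tub (value of joint each of tab_a, tab_b above 0.003 m and distance between cap and tub below 0.1 m), for 0.2 s.
2. the cap lifted clear of the neck, upright (z of cap in the frame of tub above 0.125 m and horizontal distance between cap and tub below 0.03 m and angle between cap's own z axis and vertical below 0.3 rad), for 0.05 s.
At the end, for the whole second after the job is handed in: The cap stands the same way up on the tray's floor (within 35 mm of the tray's middle across it, 75 mm along it, tilt under 0.08 rad), released and at rest, and the tray is within 30 mm of where it was (x of cap in the frame of tray between -0.035 and 0.035 m and y of cap in the frame of tray between -0.075 and 0.075 m and z of cap in the frame of tray between 0.004 and 0.0115 m and angle between cap's own z axis and vertical below 0.08 rad and linear speed of cap below 0.01 m/s and distance of tray from where it was at the start of the episode below 0.03 m and contact force between the fingers and cap below 0.05 N); the robot touches nothing.
It fails at once if the cap is forced against the tub (contact forces over 50 N) (contact force between cap and tub above 50 N).
It fails at once if the cap is let go of more than 30 mm above the tray's floor (contact force between the fingers and cap below 0.02 N and z of cap in the frame of tray above 0.038 m and distance between cap and tub above 0.13 m).
It fails at once if the brush, the cup or the timer is moved by more than 20 mm (distance of any of brush, clay_cup, timer from where it was at the start of the episode above 0.02 m).
It also fails if it takes over 72 s, if anything falls off the work surface, if the arm or the gripper's body presses on something with over 40 N, if the wrist force passes 120 N, or if a joint passes its speed limit or range.

### The arm

A 6-joint arm with a two-finger parallel gripper is mounted at the origin on a cart in front of the work surface, level with it; the furniture and walls round the work are solid. World frame = base frame: x ahead of the robot, y to its left, z up, the work surface at z = 0. Lengths are in mm, angles in rad, forces in N, time in s.
With the tool pointing down it reaches from about 275 to 1000 mm from the base axis. Payload 8.4 kg.
Tool frame: the origin (TCP) lies midway between the tips of the shut fingers; the grasp point (between the pads) lies 19 mm behind it; z points along the fingers, y is the line along which they close (so a half turn about z gives the same grasp; the last joint's range is limited). The gripper opens to 85 mm and grips with 20 to 120 N. Pads are 22 mm wide; open, the fingers measure 114 mm over their backs; the gripper's body (76 mm by 85 mm) begins 54 mm behind the grasp point. The pads swing forward as they close: fully open they stand 13 mm farther back than shut.
Start: joints at [-1.246, 0.353, 1.633, -0, 1.155, -0.002], TCP at [200.632, -591.924, 200.681] pointing down, gripper open.
Joint ranges: [-2.63, 2.63], [-0.92, 2.1], [0.06, 2.66], [-1.3, 4.44], [0, 2.69], [-3.02, 3.02]. Speed limits (rad/s): [2.22, 2.22, 2.79, 3.14, 3.14, 3.14].

### API

Orientations are given as a unit quaternion [x, y, z, w].
In Python, from workcell import manip, optics gives the robot as it stands.
- The arm moves only by the tool apply_moves, never from a script. Its argument "plan" is a list of rows, each a list of 5 numbers: the finger opening in mm, from 0 to 85.4, then the shift along the tool's x, y, z in units of 30 mm (1.0 is 30 mm), then the turn about the tool's z in units of 5 degrees (1.0 is 5 degrees). A call has exactly 8 rows; each row shifts and turns the commanded pose from where the row before left it, along the tool's axes as they then stand; what a row does not reach is not made up. A row lasts 1/12 s, in which the tool goes at most 41.7 mm and 7.16 degrees, less where a joint would pass 70% of its speed; a pose out of reach is approached as far as the arm can. A call is refused whole if a number of a shift passes 1 or a number of a turn 1, either way. A call with a gripper value outside its range is refused whole. The fingers move at their own pace and stop on an object; "force" is the grip in N (left out, the last holds). Time passes only in rows, so rows that do not move let the fingers close, or fill a call up. It gives the time, the measured TCP pose, the force, the opening and the grip force at its end, in the units of the state.
- manip.sense(): the state, without advancing time (a new reading comes with each control period).
- optics.get_image(name): name is "scene" or "top"; returns (picture, depth): 420x560x3 uint8, red, green, blue; 420x560 float32, mm along the optical axis (not along the pixel's ray), 0 where there is no reading.
- optics.calibration(name): a dict with "camera_matrix" (3x3 intrinsics, pixels), "k1" (the pictures are not rectified: a ray, as slopes to the right and down, at radius r is drawn at 1 + k1 r^2 times it, then the intrinsics apply), "rvec" (rotation vector, rad) and "tvec" (3), from world to camera coordinates, as OpenCV has them. Camera axes: x right, y down, z forward; pixel columns grow to the right and rows downward; lengths in mm; the calibration is good to about 2 mm. A picture is of the moment at which its call begins. calibration takes no time and is no camera call.
- manip.job_done(): hands the job in; it is judged then, once.
The state is a dict: "time_s": time; "joint_pos": joint angles; "qd": joint speeds; "tau": joint torques, N m; "position": TCP position; "ee_rot": TCP orientation; "force": force on the tool from outside, world axes, zero at the start; "wrist_torque": the same for the moment, N m; "grip_width": finger opening in mm; "finger_force": force on a finger pad.
Only numpy, scipy, OpenCV 4.12 (cv2) and the standard library are available. Lean on these libraries where they do the work, as an engineer would, in place of code of your own. Each camera call takes 0.05 s, during which the arm holds its last target. There are 200 camera calls.

## Working session

There is one attempt and no reset: what is moved stays moved. The work goes in short steps, Python scripts to look and compute and a tool call to move; the robot and the scene stay as the last step left them, time stands still between calls to the robot, and variables do not carry over. Pictures are saved under pics/ and viewed, at most 10 in all, crops included, and the job is handed in when it is done.

Besides the shell and the picture viewer there is one more tool, called after "Request:" as a command line: name --pt "numbers of a row" for each row, then --argument value for the rest. apply_moves: Moves the arm, as the interface text tells. Its arguments: {"type":"object","properties":{"plan":{"type":"array","items":{"type":"array","items":{"type":"number"}}},"force":{"type":"number"}},"required":["plan"]}

```bash
ls; mkdir -p pics
cat > h.py <<'E'
import numpy as np, cv2, sys
from workcell import manip, optics
def cal(n):
    c=optics.calibration(n); K=np.array(c["camera_matrix"],float); R=cv2.Rodrigues(np.array(c["rvec"],float))[0]; t=np.array(c["tvec"],float).ravel()
    return K,c["k1"],R,t
def rays(n,px):
    K,k1,R,t=cal(n); px=np.atleast_2d(px).astype(float)
    d=np.stack([(px[:,0]-K[0,2])/K[0,0],(px[:,1]-K[1,2])/K[1,1]],1)
    u=d.copy()
    for _ in range(30): u=d/(1+k1*(u**2).sum(1,keepdims=True))
    w=np.c_[u,np.ones(len(u))]
    return -R.T@t, w@R   # origin, directions (cam z=1)
def onplane(n,px,z):
    o,d=rays(n,px); return o+d*((z-o[2])/d[:,2])[:,None]
def bydepth(n,px,D):
    o,d=rays(n,px); return o+d*np.asarray(D)[:,None]
E
python3 - <<'E'
from h import *
s=manip.sense(); print(s)
for n in("scene","top"):
    im,d=optics.get_image(n); cv2.imwrite(f"pics/{n}0.png",im[...,::-1]); np.savez(f"pics/{n}0.npz",im=im,d=d)
    o,r=rays(n,[[280,210]]); print(n,o,r,optics.calibration(n)["k1"])
E
```

```text
pics
{'time_s': 0.0, 'joint_pos': array([-1.24640398e+00,  3.53654240e-01,  1.63414516e+00,  3.73336020e-06,
        1.15521038e+00, -2.39299674e-03]), 'qd': array([ 0.00039815, -0.00010969,  0.00030631,  0.00155084,  0.00149273,
       -0.00159222]), 'tau': array([-3.79795732e-03, -6.05252981e+01, -3.42067587e+01, -1.77657371e-04,
        9.45191598e-03,  2.04284657e-05]), 'position': array([ 200.46150351, -591.42022557,  199.95319682]), 'ee_rot': array([ 9.86680963e-01,  1.62665836e-01, -1.11900694e-04, -6.99671071e-04]), 'force': array([0.2749483 , 0.14786059, 0.35830687]), 'wrist_torque': array([-0.02813016, -0.01869519,  0.00766454]), 'finger_force': 0.0, 'grip_width': 85.11692870541094}
scene [ 48.02544249 641.60429339 445.75700898] [[ 0.61995511 -0.67269971 -0.40390627]] 0.04996038572607274
top [515.40028959  60.54988672 934.16551881] [[ 0.08302562 -0.01239016 -0.99649734]] -0.16559373347479542
```

View pics/scene0.png

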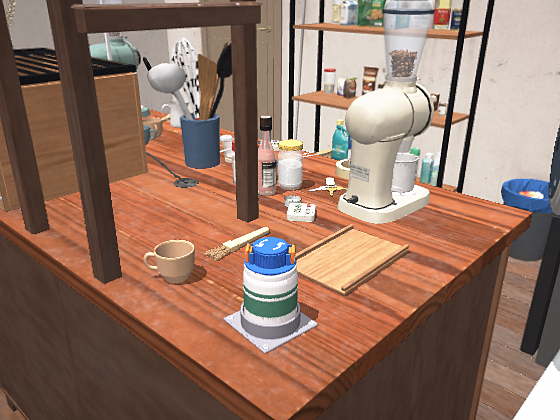

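View pics/top0.png

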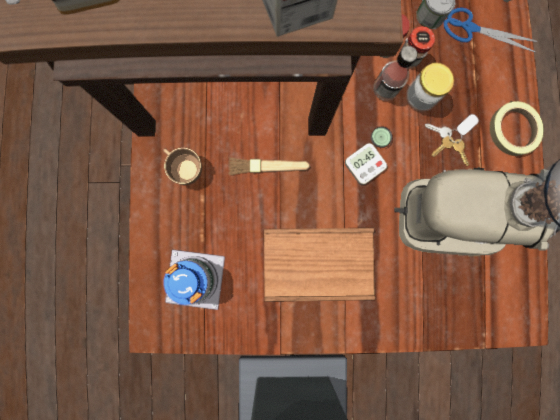

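The scene view shows the tub with its blue cap at about (270,255), and the orange tabs at (249,250) and (297,250). The top view shows the cap at (184,283), the tabs near (171,268) and (197,299), and the tray spanning (264-374, 229-300). Next I'll measure these.

Run:
```python
from h import *
P={}
for n in("scene","top"):
    f=np.load(f"pics/{n}0.npz"); im,d=f["im"],f["d"]
    hsv=cv2.cvtColor(im,cv2.COLOR_RGB2HSV)
    roi=np.zeros(d.shape,bool)
    if n=="scene": roi[225:285,235:310]=1
    else: roi[255:312,160:225]=1
    blue=cv2.inRange(hsv,(100,120,80),(125,255,255)).astype(bool)&roi
    org=cv2.inRange(hsv,(8,180,160),(22,255,255)).astype(bool)&roi
    v,u=np.nonzero(blue); p=bydepth(n,np.c_[u,v],d[v,u]); 
    print(n,"blue",len(u),"bbox",u.min(),u.max(),v.min(),v.max(),"z pct",np.percentile(p[:,2],[5,25,50,75,90,95,99]))
    zt=np.percentile(p[:,2],95); top=p[p[:,2]>zt-6]; print(" top face xy mid",(top.min(0)+top.max(0))/2,top.mean(0),top.max(0)-top.min(0))
    k,l,st,ce=cv2.connectedComponentsWithStats(org.astype(np.uint8))
    for i in range(1,k):
        if st[i,4]<6: continue
        m=l==i; v,u=np.nonzero(m); q=bydepth(n,np.c_[u,v],d[m]); print(" org",st[i],ce[i],"med",np.median(q,0), "zrange",q[:,2].min(),q[:,2].max())
# tray from top + scene
f=np.load("pics/top0.npz"); im,d=f["im"],f["d"]
v,u=np.mgrid[215:312,255:385]; v=v.ravel();u=u.ravel()
p=bydepth("top",np.c_[u,v],d[v,u]); 
m=(p[:,2]>4)&(p[:,2]<25); q=p[m]; print("tray pts",m.sum(),q.min(0),q.max(0),"z median",np.median(q[:,2]),np.percentile(q[:,2],[95,99]), "bg z",np.median(p[~m][:,2]))
r=cv2.minAreaRect(q[:,:2].astype(np.float32)); print("tray",r)
# ray from top by corners at plane z
f=np.load("pics/scene0.npz"); d=f["d"]; v,u=np.mgrid[222:300,285:415]; v=v.ravel();u=u.ravel()
p=bydepth("scene",np.c_[u,v],d[v,u]); m=(p[:,2]>4)&(p[:,2]<25); q=p[m]; print("scene tray",cv2.minAreaRect(q[:,:2].astype(np.float32)),np.median(q[:,2]))
# holder: white foot
f=np.load("pics/top0.npz"); d=f["d"]; hsv=cv2.cvtColor(f["im"],cv2.COLOR_RGB2HSV)
v,u=np.mgrid[245:315,155:235]; v=v.ravel();u=u.ravel(); ok=hsv[v,u,1]<60
p=bydepth("top",np.c_[u,v],d[v,u]); m=ok&(p[:,2]>-3)&(p[:,2]<20); q=p[m]; print("foot",cv2.minAreaRect(q[:,:2].astype(np.float32)),np.median(q[:,2]))
```

```text
scene blue 1313 bbox 244 296 237 275 z pct [103.87687019 105.66938765 117.27703824 127.1713251  128.02993691
 128.38780207 128.91413643]
 top face xy mid [269.5484156  412.17021392 284.07819165] [459.55530281 214.21395122 130.24560418] [443.04594622 458.86815894 323.35763467]
 org [266 236  11   1  11] [271. 236.] med [657.33648059   5.90366956   0.85400033] zrange -0.08769389955216411 1.687533923133003
 org [284 239   6   5   6] [286.5        241.33333333] med [621.09691776   0.94141434   0.92652281] zrange 0.34851065235295664 1.531112394566378
 org [245 245   6  17  38] [247.21052632 253.65789474] med [485.04809259 233.04190322 117.77136424] zrange 107.20994842827002 123.46992623537079
 org [289 252   6  12  47] [292.06382979 257.29787234] med [437.62934812 193.87189657 114.9807601 ] zrange 106.23827294142558 122.02662565916341
top blue 1120 bbox 164 206 261 303 z pct [101.34371342 103.47699179 123.19312956 125.96602104 127.25084004
 127.9586349  129.23446395]
 top face xy mid [478.48509845 144.63498181 528.26854342] [466.91867285 204.01414965 130.17536714] [ 73.83038229 168.17019017 811.79395078]
tray pts 7725 [ 428.949535   -128.01333913    4.00016147] [566.86060035  78.47544571  19.97526606] z median 7.392301008726122 [15.2573002  17.20932606] bg z -0.8521308738507969
tray ((497.9912109375, -24.841232299804688), (206.42263793945312, 137.9253387451172), 89.90164184570312)
scene tray ((494.73223876953125, -58.55548095703125), (131.58685302734375, 278.2783203125), 0.3390684127807617) 9.228863256502962
foot ((467.02325439453125, 209.83206176757812), (106.88191986083984, 99.2840576171875), 82.55847930908203) 3.165777814081025
```

```bash
python3 - <<'E'
from h import *
for n in("top","scene"):
    f=np.load(f"pics/{n}0.npz"); im,d=f["im"],f["d"]
    hsv=cv2.cvtColor(im,cv2.COLOR_RGB2HSV)
    v,u=(a.ravel() for a in (np.mgrid[255:312,160:225] if n=="top" else np.mgrid[230:285,235:310]))
    p=bydepth(n,np.c_[u,v],d[v,u]); H=hsv[v,u]
    a=(p[:,2]>123)&(p[:,2]<132)&(H[:,0]>95)&(H[:,0]<130)|((p[:,2]>124)&(p[:,2]<131)&(H[:,1]<100))
    # top face via raster contour cast on plane z
    z=np.median(p[a][:,2]); mask=np.zeros(d.shape,np.uint8); mask[v[a],u[a]]=1
    mask=cv2.morphologyEx(mask,cv2.MORPH_OPEN,np.ones((3,3)))
    c=max(cv2.findContours(mask,cv2.RETR_EXTERNAL,cv2.CHAIN_APPROX_NONE)[0],key=cv2.contourArea)[:,0]
    w=onplane(n,c,z)[:,:2]; print(n,"top z",z,"ellipse",cv2.fitEllipse(w.astype(np.float32)),"circ",cv2.minEnclosingCircle(w.astype(np.float32)))
    b=(H[:,0]<25)&(H[:,1]>150)&(H[:,2]>150)&(p[:,2]>95)&(p[:,2]<130)
    lab=np.zeros(d.shape,np.uint8); lab[v[b],u[b]]=1
    k,l,st,ce=cv2.connectedComponentsWithStats(lab)
    for i in range(1,k):
        if st[i,4]<5: continue
        vv,uu=np.nonzero(l==i); q=bydepth(n,np.c_[uu,vv],d[vv,uu]); hi=q[q[:,2]>np.percentile(q[:,2],60)]
        print(" org",st[i],"med",np.median(q,0).round(1),"upper",hi.mean(0).round(1),"px->z122",onplane(n,[ce[i]],122)[0].round(1))
    m=(H[:,0]>95)&(H[:,0]<130)&(H[:,1]>100)&(p[:,2]>98)&(p[:,2]<110); q=p[m][:,:2]; print(" flange",q.min(0),q.max(0),cv2.minEnclosingCircle(q.astype(np.float32)), np.median(p[m][:,2]))
E
python3 -c "
import cv2
im=cv2.imread('pics/top0.png')[245:320,150:240]; cv2.imwrite('pics/crop1.png',cv2.resize(im,None,fx=6,fy=6,interpolation=cv2.INTER_NEAREST))"
```

```text
top top z 126.02142716167185 ellipse ((466.931396484375, 205.20533752441406), (44.83428192138672, 47.037384033203125), 31.328824996948242) circ ((466.37725830078125, 205.24667358398438), 24.585407257080078)
 org [165 264  12   9  48] med [489.1 224.8 120.5] upper [491.1 224.4 122.4] px->z122 [489.6 224.5 122. ]
 org [191 293  10   9  41] med [445.  185.9 121. ] upper [444.8 183.8 122.5] px->z122 [445.1 185.2 122. ]
 flange [431.60878846 170.55621816] [501.65448791 240.33607958] ((467.1231689453125, 205.08372497558594), 35.54136657714844) 103.04736936671219
scene top z 127.65021756552176 ellipse ((465.04443359375, 208.51654052734375), (47.096351623535156, 53.02925491333008), 47.544490814208984) circ ((465.1886901855469, 209.21278381347656), 27.60409927368164)
 org [245 243   7  19  54] med [485.1 232.5 119.9] upper [488.4 226.7 122.2] px->z122 [480.8 235.2 122. ]
 org [289 245   6  19  65] med [438.5 193.4 117.3] upper [441.4 190.2 121.9] px->z122 [432.8 199.9 122. ]
 flange [431.93182168 177.23496691] [493.05704793 241.99932336] ((466.5031433105469, 206.58941650390625), 35.73589324951172) 104.96200806882183
```

View pics/crop1.png

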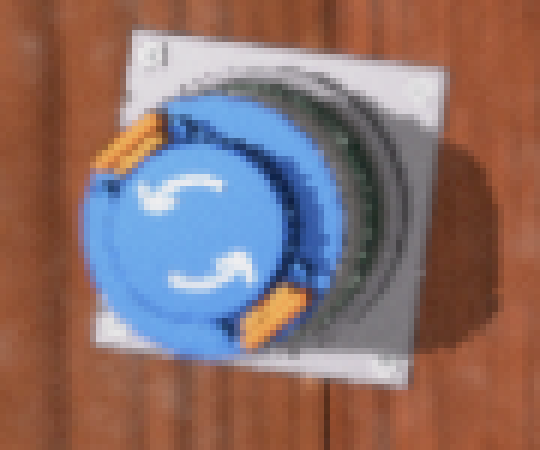

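Cap centre is about (467, 205.3), its top measures 126–128 mm (127 stated), and the tab line lies at about 41° in world. The tray centre is about (498, -25). I'll move out round the grinder's near side first.

Request:
apply_moves --pt "85 0.7 -0.85 -0.1 0" --pt "85 0.7 -0.85 -0.1 0" --pt "85 0.7 -0.85 -0.1 0" --pt "85 0.7 -0.85 -0.1 0" --pt "85 0.7 -0.85 -0.1 0" --pt "85 0.7 -0.85 -0.1 0" --pt "85 0.7 -0.85 -0.1 0" --pt "85 0.7 -0.85 -0.1 0" --force 30

```text
time_s: 0.77
position: [294.3, -343.1, 224.6]
ee_rot: [0.987, 0.162, -0.0, -0.0]
force: [-0.3, 0.0, -0.4]
grip_width: 85.2
finger_force: 0.0
```

Request:
apply_moves --pt "85 0.55 -0.88 0 0" --pt "85 0.55 -0.88 0 0" --pt "85 0.55 -0.88 0 0" --pt "85 0.55 -0.88 0 0" --pt "85 0.55 -0.88 0 0" --pt "85 0.55 -0.88 0 0" --pt "85 0.55 -0.88 0 0" --pt "85 0.55 -0.88 0 0"

```text
time_s: 1.43
position: [351.3, -100.9, 224.6]
ee_rot: [0.987, 0.163, 0.0, 0.0]
force: [0.9, 0.8, 0.1]
grip_width: 85.1
finger_force: 0.0
```

Request:
apply_moves --pt "85 0 0 0 -1" --pt "85 0 0 0 -1" --pt "85 0 0 0 -1" --pt "85 0 0 0 -1" --pt "85 0 0 0 -1" --pt "85 0 0 0 -1" --pt "85 0 0 0 -1" --pt "85 0 0 0 -1"

```text
time_s: 2.1
position: [351.2, -102.3, 224.5]
ee_rot: [0.87, 0.492, -0.0, -0.0]
force: [-0.4, -0.2, 0.3]
grip_width: 84.5
finger_force: 0.0
```

Request:
apply_moves --pt "85 0 0 0 -1" --pt "85 0 0 0 -1" --pt "85 0 0 0 -1" --pt "85 0 0 0 -1" --pt "85 0 0 0 -1" --pt "85 0 0 0 -1" --pt "85 0 0 0 -1" --pt "85 0 0 0 -1"

```text
time_s: 2.77
position: [351.2, -102.3, 224.5]
ee_rot: [0.65, 0.76, -0.0, -0.0]
force: [0.5, -0.1, -0.7]
grip_width: 84.8
finger_force: 0.0
```

Request:
apply_moves --pt "85 0 0 0 -1" --pt "85 0 0 0 -1" --pt "85 0 0 0 -1" --pt "85 0 0 0 -1" --pt "85 0 0 0 -1" --pt "85 0 0 0 -1" --pt "85 0 0 0 -0.5" --pt "85 0 0 0 0"

```text
time_s: 3.43
position: [351.2, -102.3, 224.5]
ee_rot: [0.412, 0.911, -0.0, -0.0]
force: [-0.5, 0.0, -0.9]
grip_width: 85.0
finger_force: 0.0
```

Request:
apply_moves --pt "85 0.32 0.6 0 0" --pt "85 0.32 0.6 0 0" --pt "85 0.32 0.6 0 0" --pt "85 0.32 0.6 0 0" --pt "85 0.32 0.6 0 0" --pt "85 0.32 0.6 0 0" --pt "85 0.32 0.6 0 0" --pt "85 0.32 0.6 0 0"

```text
time_s: 4.1
position: [409.2, 51.3, 224.6]
ee_rot: [0.414, 0.91, -0.0, -0.0]
force: [0.2, -1.0, 0.1]
grip_width: 85.2
finger_force: 0.0
```

Request:
apply_moves --pt "85 0.32 0.6 0 0" --pt "85 0.32 0.6 0 0" --pt "85 0.32 0.6 0 0" --pt "85 0.32 0.6 0 0" --pt "85 0.32 0.6 0 0" --pt "85 0.32 0.6 0 0" --pt "85 0.32 0.6 0 0" --pt "85 0 0 0 0"

```text
time_s: 4.77
position: [460.8, 186.5, 224.6]
ee_rot: [0.413, 0.911, 0.001, 0.0]
force: [0.1, -0.2, 0.2]
grip_width: 85.0
finger_force: 0.0
```

```bash
python3 - <<'E'
from h import *
s=manip.sense(); print(s['joint_pos'],s['position'],s['ee_rot'])
from scipy.spatial.transform import Rotation as Ro
R=Ro.from_quat(s['ee_rot']).as_matrix()
d=np.array([467,205.3,s['position'][2]])-s['position']
print("tool shift mm",R.T@d,"units",R.T@d/30,"y ang",np.degrees(np.arctan2(R[1,1],R[0,1])))
for n in("scene","top"):
    im,_=optics.get_image(n); cv2.imwrite(f"pics/{n}1.png",im[...,::-1])
E
python3 -c "
import cv2,numpy as np
a=cv2.imread('pics/scene1.png')[130:350,150:400];cv2.imwrite('pics/c2.png',cv2.resize(a,None,fx=2.5,fy=2.5))"
```

```text
[ 3.80948437e-01  1.27160967e-01  1.87459376e+00  9.54545651e-04
  1.13874550e+00 -3.38380512e-01] [460.80435092 186.52248968 224.57263307] [4.13170777e-01 9.10653295e-01 6.94317510e-04 6.49199618e-05]
tool shift mm [10.04994894 17.02876265  0.02702533] units [0.3349983  0.56762542 0.00090084] y ang 41.19162159588363
```

View pics/c2.png

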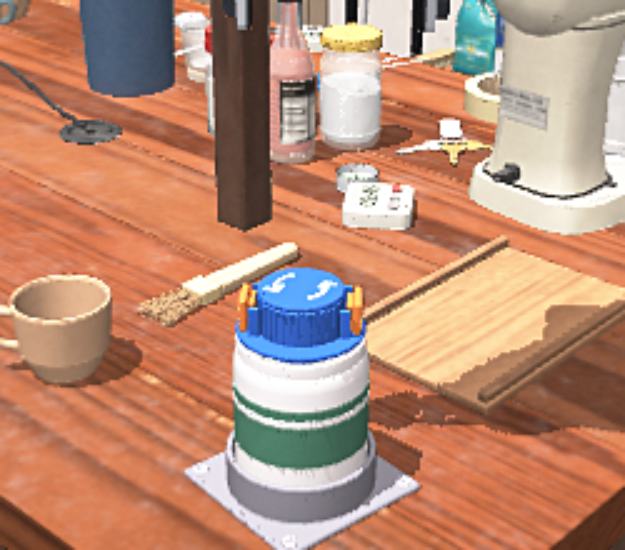

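Run:
```python
from h import *
s=manip.sense()
for n in ("scene","top"):
    K,k1,R,t=cal(n); c=R@s['position']+t; m=c[:2]/c[2]; m=m*(1+k1*(m@m)); print(n,K[:2,:2]@m+K[:2,2],c)
a=cv2.imread('pics/scene1.png');b=cv2.imread('pics/top1.png')
cv2.imwrite('pics/both1.png',np.hstack([a[:,100:480],b[:,100:500]]))
```

```text
scene [286.1407375  174.44037174] [  7.3028653  -43.92612219 652.42063874]
top [185.06440498 292.87448075] [-128.82266721  110.97832785  702.43388278]
```

View pics/both1.png

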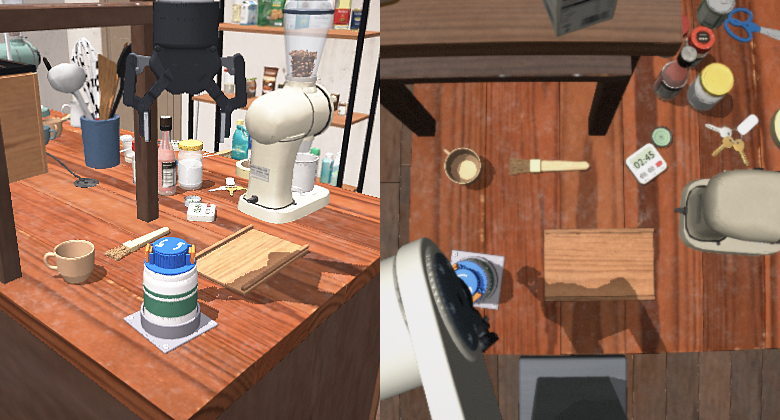

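Run:
```python
from h import *
im,d=optics.get_image("scene"); 
v,u=(a.ravel() for a in np.mgrid[80:200,215:355]); p=bydepth("scene",np.c_[u,v],d[v,u])
m=(d[v,u]>400)&(d[v,u]<760)&(p[:,2]>150)
p=p[m];u=u[m];v=v[m]; 
for side in (u<275,u>295):
    q=p[side]; vv=v[side]; i=vv>=vv.max()-4; print("tip rows",vv.max(),u[side][i].mean(),q[i].mean(0),"min z",q[:,2].min())
print(manip.sense()['position'])
cv2.imwrite("pics/c3.png",cv2.resize(im[60:200,200:370,::-1],None,fx=4,fy=4))
```

```text
tip rows 142 249.55555555555554 [487.48838279 221.0030372  272.27642682] min z 268.8621759717382
tip rows 142 323.0 [419.74479906 160.91389031 273.29073705] min z 269.2967670710228
[459.09464005 183.43879561 224.30300914]
```

View pics/c3.png

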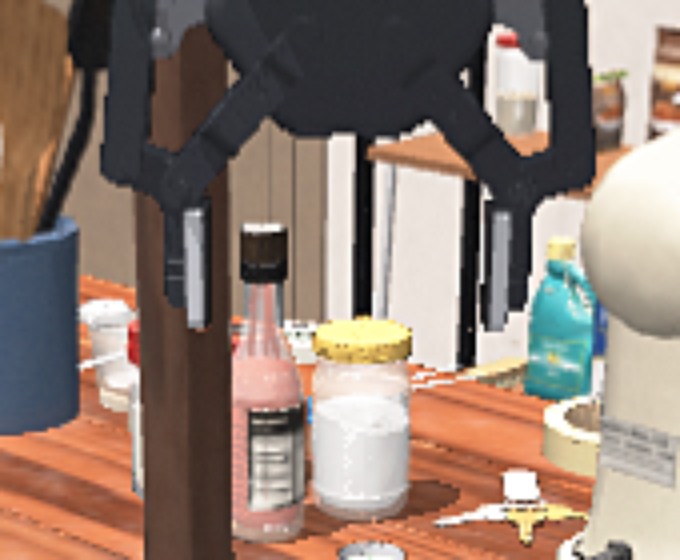

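The crop shows the finger tips at rows 328/4+60 ≈ 142, about 270 mm high by depth. That's higher than the TCP of 224 mm plus 13 would suggest, so I'll check with the fingers shut and centred.

Request:
apply_moves --pt "0 0.35 0.68 0 0" --pt "0 0 0 0 0" --pt "0 0 0 0 0" --pt "0 0 0 0 0" --pt "0 0 0 0 0" --pt "0 0 0 0 0" --pt "0 0 0 0 0" --pt "0 0 0 0 0"

```text
time_s: 5.58
position: [468.0, 204.9, 224.8]
ee_rot: [0.413, 0.911, -0.0, 0.0]
force: [-0.5, -0.3, 0.2]
grip_width: -0.1
finger_force: 0.0
```

```bash
cat > tips.py <<'E'
from h import *
def tips(bgz=140):
    im,d=optics.get_image("scene")
    v,u=(a.ravel() for a in np.mgrid[60:250,200:370]); p=bydepth("scene",np.c_[u,v],d[v,u])
    m=(d[v,u]>400)&(np.hypot(p[:,0]-467,p[:,1]-205)<85)&(p[:,2]>bgz); p=p[m];u=u[m];v=v[m]
    return im,u,v,p
E
python3 - <<'E'
from tips import *
im,u,v,p=tips(); i=v>=v.max()-3; print(v.max(),u[i].mean(),p[i].mean(0),p[:,2].min()); s=manip.sense(); print(s['position'],s['grip_width'],s['joint_pos'],s['ee_rot'])
cv2.imwrite("pics/c4.png",cv2.resize(im[60:220,200:370,::-1],None,fx=3,fy=3))
E
```

```text
154 269.5 [461.84821457 212.18728744 259.58916278] 256.25947845407734
[468.0420164  204.94965729 224.75635908] 0.08355329697630762 [ 4.09810836e-01  1.50233187e-01  1.84682769e+00 -1.66612638e-05
  1.14442825e+00 -3.09354820e-01] [4.13060309e-01 9.10703672e-01 3.33078551e-05 4.03456288e-05]
```

View pics/c4.png

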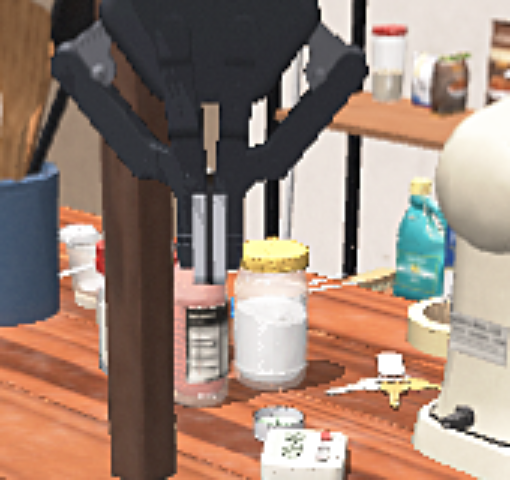

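Shut tips measure 257 mm against a reported TCP of 225 mm, so either the reported TCP lies about 32 mm beyond the visible tips, or the view is off. A free closing test at the higher of the two candidate heights settles this without any risk of pressing.

Request:
apply_moves --pt "85 0 0 0 0" --pt "85 0 0 0 0" --pt "85 0 0 0 0" --pt "85 0 0 0 0" --pt "85 0 0 0 0" --pt "85 0 0 0.5 0" --pt "85 0 0 0.5 0" --pt "85 0 0 0.5 0" --force 20

```text
time_s: 6.3
position: [468.3, 205.3, 179.4]
ee_rot: [0.413, 0.911, 0.0, 0.0]
force: [0.2, 0.1, -0.0]
grip_width: 85.1
finger_force: 0.0
```

Request:
apply_moves --pt "85 0 0 0.5 0" --pt "85 0 0 0.5 0" --pt "85 0 0 0.5 0" --pt "85 0 0 0.5 0" --pt "85 0 0 0.3 0" --pt "85 0 0 0.2 0" --pt "85 0 0 0.1 0" --pt "85 0 0 0 0"

```text
time_s: 6.97
position: [468.0, 205.1, 101.5]
ee_rot: [0.413, 0.911, -0.0, -0.0]
force: [-0.0, 0.0, 0.2]
grip_width: 85.0
finger_force: 0.0
```

Request:
apply_moves --pt "58 0 0 0 0" --pt "58 0 0 0 0" --pt "58 0 0 0 0" --pt "58 0 0 0 0" --pt "58 0 0 0 0" --pt "58 0 0 0 0" --pt "58 0 0 0 0" --pt "58 0 0 0 0"

```text
time_s: 7.63
position: [468.1, 205.2, 101.7]
ee_rot: [0.413, 0.911, 0.0, 0.0]
force: [-0.2, 0.0, -0.2]
grip_width: 58.4
finger_force: 0.0
```

Run:
```python
from tips import *
im,u,v,p=tips(100); s=manip.sense(); print(s['position'],s['grip_width'],s['finger_force'],s['force'])
cv2.imwrite("pics/c5.png",cv2.resize(im[130:310,200:350,::-1],None,fx=3,fy=3))
```

```text
[468.0907475  205.21072979 101.70132211] 57.762969524168355 0.0 [ 1.43191368 -0.2712403  -0.47901302]
```

View pics/c5.png

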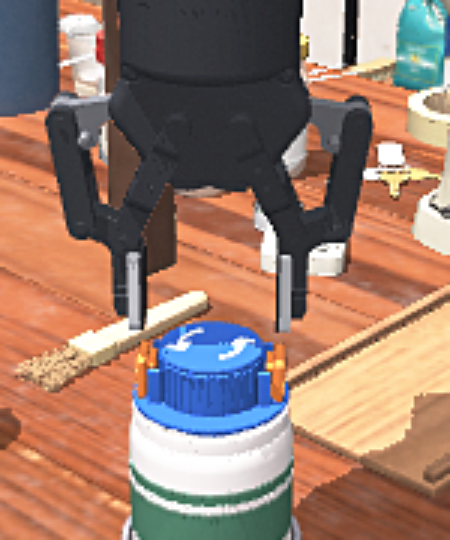

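The crop shows the finger tips at (134,328) and (284,330) just above the orange tabs, (143,370) and (278,370), with no contact at 58 mm. The view is right: the tips lie about 32–36 mm behind the reported TCP. Measuring the tips at this width.

Run:
```python
from h import *
im,d=optics.get_image("scene")
for c0,c1 in((239,250),(290,299)):
    v,u=(a.ravel() for a in np.mgrid[212:246,c0:c1]); p=bydepth("scene",np.c_[u,v],d[v,u]); g=im[v,u].astype(int)
    m=(np.ptp(g,axis=1)<40)&(g.mean(1)>80)&(p[:,2]>125)&(np.hypot(p[:,0]-467,p[:,1]-205)<60); q=p[m]
    print(m.sum(),"z min/max",np.sort(q[:,2])[[0,2,5,-3]].round(1),"xy",q[:,:2].mean(0).round(1))
```

```text
121 z min/max [138.8 140.3 141.8 175.4] xy [487.2 234.8]
108 z min/max [139.1 140.1 141.5 175.3] xy [437.1 191.4]
```

Request:
apply_moves --pt "82 0 0 0 0" --pt "82 0 0 0 0" --pt "82 0 0 0 0" --pt "82 0 0 0.2 0" --pt "82 0 0 0.3 0" --pt "82 0 0 0.3 0" --pt "82 0 0 0.23 0" --pt "82 0 0 0 0"

```text
time_s: 8.4
position: [466.7, 204.6, 68.7]
ee_rot: [0.413, 0.911, -0.001, -0.001]
force: [-1.0, -0.4, 0.0]
grip_width: 81.9
finger_force: 0.0
```

Request:
apply_moves --pt "70 0 0 0 0" --pt "68 0 0 0 0" --pt "66 0 0 0 0" --pt "64 0 0 0 0" --pt "62 0 0 0 0" --pt "60 0 0 0 0" --pt "58 0 0 0 0" --pt "57 0 0 0 0" --force 30

```text
time_s: 9.07
position: [468.3, 205.2, 71.9]
ee_rot: [0.413, 0.911, 0.0, 0.0]
force: [-3.9, -1.1, 12.2]
grip_width: 57.2
finger_force: 13.3
```

Request:
apply_moves --pt "50 0 0 0 0" --pt "50 0 0 0 0" --pt "50 0 0 0 0" --pt "50 0 0 0 0" --pt "50 0 0 -0.02 0" --pt "50 0 0 -0.01 0" --pt "50 0 0 0 0" --pt "50 0 0 0 0"

```text
time_s: 9.73
position: [468.1, 205.1, 72.7]
ee_rot: [0.413, 0.911, 0.0, 0.0]
force: [-4.5, -2.7, 9.9]
grip_width: 55.9
finger_force: 30.9
```

Run:
```python
from h import *
s=manip.sense(); print({k:np.round(s[k],3) for k in('position','force','wrist_torque','finger_force','grip_width','joint_pos')})
```

```text
{'position': array([468.077, 205.08 ,  72.664]), 'force': array([-4.486, -2.746,  9.893]), 'wrist_torque': array([-0.424,  0.62 , -0.003]), 'finger_force': np.float64(30.92), 'grip_width': np.float64(55.885), 'joint_pos': array([ 0.41 ,  0.346,  1.984, -0.   ,  0.812, -0.309])}
```

Request:
apply_moves --pt "50 0 -0.01 -0.02 0" --pt "50 0 -0.01 -0.02 0" --pt "50 0 -0.01 -0.02 0" --pt "50 0 0 -0.02 0" --pt "50 0 0 0 0" --pt "50 0 0 0 0" --pt "50 0 0 0 0" --pt "50 0 0 0 0"

```text
time_s: 10.4
position: [467.9, 204.9, 74.2]
ee_rot: [0.413, 0.911, 0.0, 0.0]
force: [3.0, 3.3, -3.1]
grip_width: 54.8
finger_force: 34.8
```

```bash
cat > st.py <<'E'
from h import *
s=manip.sense(); print({k:np.round(s[k],3) for k in('time_s','position','force','wrist_torque','finger_force','grip_width','joint_pos','ee_rot')})
E
python3 st.py
```

```text
{'time_s': np.float64(10.4), 'position': array([467.914, 204.919,  74.204]), 'force': array([ 2.984,  3.322, -3.072]), 'wrist_torque': array([ 0.566, -0.498, -0.038]), 'finger_force': np.float64(34.76), 'grip_width': np.float64(54.806), 'joint_pos': array([ 0.41 ,  0.343,  1.984,  0.   ,  0.814, -0.31 ]), 'ee_rot': array([0.413, 0.911, 0.   , 0.   ])}
```

Request:
apply_moves --pt "50 0 0.01 0 -0.3" --pt "50 0 0 0 -0.3" --pt "50 0 0 0 -0.3" --pt "50 0 0 0 -0.3" --pt "50 0 0 0 0" --pt "50 0 0 0 0" --pt "50 0 0 0 0" --pt "50 0 0 0 0"

```text
time_s: 11.07
position: [467.5, 204.7, 74.1]
ee_rot: [0.365, 0.931, -0.0, -0.0]
force: [1.1, 1.1, 1.3]
grip_width: 55.2
finger_force: 35.7
```

```bash
cat >> st.py <<'E'
im,d=optics.get_image("scene"); cv2.imwrite("pics/cur.png",cv2.resize(im[130:310,200:350,::-1],None,fx=3,fy=3))
R=cv2.Rodrigues(np.zeros(3))[0]
from scipy.spatial.transform import Rotation as Ro
R=Ro.from_quat(s['ee_rot']).as_matrix(); print("yang",np.degrees(np.arctan2(R[1,1],R[0,1])),"tool F",(R.T@s['force']).round(2))
E
python3 st.py
```

```text
{'time_s': np.float64(11.067), 'position': array([467.518, 204.658,  74.099]), 'force': array([1.104, 1.091, 1.333]), 'wrist_torque': array([ 0.051, -0.148, -0.012]), 'finger_force': np.float64(35.693), 'grip_width': np.float64(55.154), 'joint_pos': array([ 0.41 ,  0.343,  1.984, -0.   ,  0.815, -0.414]), 'ee_rot': array([ 0.365,  0.931, -0.   , -0.   ])}
yang 47.19777645596385 tool F [-0.07  1.55 -1.33]
```

View pics/cur.png

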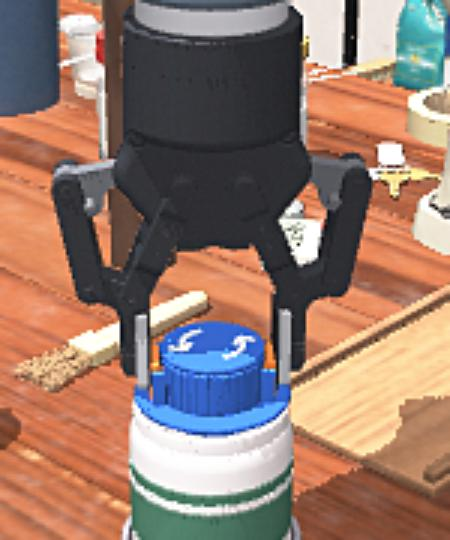

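The crop shows both pads against the tabs, the left at (142,350) and the right at (285,345), with the tabs squeezed. Forces and torque stay low after the 6° turn, so I'll continue.

Request:
apply_moves --pt "50 0 0 0 -0.6" --pt "50 0 0 0 -0.6" --pt "50 0 0 0 -0.6" --pt "50 0 0 0 -0.6" --pt "50 0 0 0 -0.6" --pt "50 0 0 0 -0.6" --pt "50 0 0 0 -0.6" --pt "50 0 0 0 -0.6"

```text
time_s: 11.78
position: [467.3, 204.6, 74.1]
ee_rot: [0.162, 0.987, -0.0, -0.0]
force: [-0.3, 0.0, 1.4]
grip_width: 55.0
finger_force: 36.2
```

```bash
python3 st.py
```

```text
{'time_s': np.float64(11.783), 'position': array([467.275, 204.586,  74.116]), 'force': array([-0.299,  0.016,  1.351]), 'wrist_torque': array([-0.051,  0.061, -0.095]), 'finger_force': np.float64(36.232), 'grip_width': np.float64(55.017), 'joint_pos': array([ 0.41 ,  0.343,  1.984, -0.   ,  0.816, -0.835]), 'ee_rot': array([ 0.162,  0.987, -0.   , -0.   ])}
yang 71.34540078198663 tool F [ 0.29 -0.08 -1.35]
```

Torque is 0.095 N m, which matches the rubbing, with the cap turned about 30°. Now small steps with a lighter grip, watching for the stop.

Request:
apply_moves --pt "50 0 0 0 0" --pt "50 0 0 0 -0.1" --pt "50 0 0 0 -0.1" --pt "50 0 0 0 -0.1" --pt "50 0 0 0 -0.1" --pt "50 0 0 0 -0.1" --pt "50 0 0 0 -0.1" --pt "50 0 0 0 -0.1" --force 24

```text
time_s: 12.5
position: [467.5, 204.8, 74.1]
ee_rot: [0.133, 0.991, -0.0, -0.0]
force: [-1.4, -0.7, 3.3]
grip_width: 55.0
finger_force: 36.6
```

```bash
python3 st.py
```

```text
{'time_s': np.float64(12.5), 'position': array([467.513, 204.754,  74.068]), 'force': array([-1.368, -0.696,  3.309]), 'wrist_torque': array([-0.163,  0.281, -0.05 ]), 'finger_force': np.float64(36.603), 'grip_width': np.float64(55.017), 'joint_pos': array([ 0.41 ,  0.343,  1.984,  0.   ,  0.815, -0.895]), 'ee_rot': array([ 0.133,  0.991, -0.   , -0.   ])}
yang 74.7643808529788 tool F [ 1.14 -1.03 -3.31]
```

Request:
apply_moves --pt "50 0 0 0 -0.1" --pt "50 0 0 0 -0.1" --pt "50 0 0 0 -0.1" --pt "50 0 0 0 -0.1" --pt "50 0 0 0 -0.1" --pt "50 0 0 0 -0.1" --pt "50 0 0 0 -0.1" --pt "50 0 0 0 0"

```text
time_s: 13.22
position: [467.7, 204.8, 74.1]
ee_rot: [0.102, 0.995, 0.0, 0.0]
force: [-0.3, 0.7, 3.2]
grip_width: 55.1
finger_force: 36.4
```

```bash
python3 st.py
```

```text
{'time_s': np.float64(13.217), 'position': array([467.7  , 204.85 ,  74.094]), 'force': array([-0.321,  0.69 ,  3.156]), 'wrist_torque': array([-0.019,  0.152, -0.065]), 'finger_force': np.float64(36.426), 'grip_width': np.float64(55.068), 'joint_pos': array([ 0.41 ,  0.343,  1.984,  0.   ,  0.815, -0.956]), 'ee_rot': array([0.102, 0.995, 0.   , 0.   ])}
yang 78.26731784106876 tool F [ 0.45  0.61 -3.16]
```

Request:
apply_moves --pt "50 0 0 0 -0.1" --pt "50 0 0 0 -0.1" --pt "50 0 0 0 -0.1" --pt "50 0 0 0 -0.1" --pt "50 0 0 0 -0.1" --pt "50 0 0 0 -0.1" --pt "50 0 0 0 -0.1" --pt "50 0 0 0 -0.1"

```text
time_s: 13.93
position: [467.7, 204.8, 74.1]
ee_rot: [0.067, 0.998, 0.0, 0.0]
force: [0.2, 0.7, 2.0]
grip_width: 55.5
finger_force: 36.4
```

```bash
python3 st.py
```

```text
{'time_s': np.float64(13.933), 'position': array([467.736, 204.803,  74.116]), 'force': array([0.235, 0.695, 2.015]), 'wrist_torque': array([-0.047,  0.093, -0.116]), 'finger_force': np.float64(36.361), 'grip_width': np.float64(55.465), 'joint_pos': array([ 0.41 ,  0.343,  1.984, -0.   ,  0.815, -1.026]), 'ee_rot': array([0.067, 0.998, 0.   , 0.   ])}
yang 82.27611632865575 tool F [-0.14  0.72 -2.01]
```

Request:
apply_moves --pt "50 0 0 0 -0.1" --pt "50 0 0 0 -0.1" --pt "50 0 0 0 -0.1" --pt "50 0 0 0 -0.1" --pt "50 0 0 0 -0.1" --pt "50 0 0 0 -0.1" --pt "50 0 0 0 -0.1" --pt "50 0 0 0 -0.1"

```text
time_s: 14.65
position: [467.6, 204.8, 74.1]
ee_rot: [0.033, 0.999, 0.0, 0.0]
force: [-0.0, -0.6, 2.9]
grip_width: 55.2
finger_force: 36.5
```

```bash
python3 st.py
```

```text
{'time_s': np.float64(14.65), 'position': array([467.644, 204.799,  74.126]), 'force': array([-0.005, -0.63 ,  2.942]), 'wrist_torque': array([-0.055,  0.057, -0.049]), 'finger_force': np.float64(36.523), 'grip_width': np.float64(55.217), 'joint_pos': array([ 0.41 ,  0.343,  1.984, -0.   ,  0.815, -1.096]), 'ee_rot': array([0.033, 0.999, 0.   , 0.   ])}
yang 86.27491923503928 tool F [-0.04 -0.63 -2.94]
```

Request:
apply_moves --pt "50 0 0 0 -0.1" --pt "50 0 0 0 -0.1" --pt "50 0 0 0 -0.1" --pt "50 0 0 0 -0.1" --pt "50 0 0 0 -0.1" --pt "50 0 0 0 -0.1" --pt "50 0 0 0 -0.1" --pt "50 0 0 0 -0.1"

```text
time_s: 15.37
position: [467.6, 204.8, 74.1]
ee_rot: [-0.002, 1.0, -0.0, -0.0]
force: [-0.8, -0.1, 3.2]
grip_width: 55.1
finger_force: 36.8
```

```bash
python3 st.py
```

```text
{'time_s': np.float64(15.367), 'position': array([467.619, 204.776,  74.117]), 'force': array([-0.776, -0.065,  3.203]), 'wrist_torque': array([-0.121,  0.07 , -0.062]), 'finger_force': np.float64(36.798), 'grip_width': np.float64(55.117), 'joint_pos': array([ 0.41 ,  0.343,  1.984, -0.   ,  0.815, -1.166]), 'ee_rot': array([-0.002,  1.   , -0.   , -0.   ])}
yang 90.27624257032855 tool F [ 0.78 -0.06 -3.2 ]
```

Request:
apply_moves --pt "50 0 0 0 -0.1" --pt "50 0 0 0 -0.1" --pt "50 0 0 0 -0.1" --pt "50 0 0 0 -0.1" --pt "50 0 0 0 -0.1" --pt "50 0 0 0 -0.1" --pt "50 0 0 0 -0.1" --pt "50 0 0 0 -0.1"

```text
time_s: 16.08
position: [467.6, 204.8, 74.1]
ee_rot: [-0.037, 0.999, 0.0, 0.0]
force: [-0.6, -0.0, 4.4]
grip_width: 55.6
finger_force: 37.0
```

```bash
python3 st.py
```

```text
{'time_s': np.float64(16.083), 'position': array([467.622, 204.805,  74.096]), 'force': array([-0.628, -0.018,  4.375]), 'wrist_torque': array([-0.089,  0.04 , -0.063]), 'finger_force': np.float64(36.998), 'grip_width': np.float64(55.622), 'joint_pos': array([ 0.41 ,  0.343,  1.984,  0.   ,  0.815, -1.236]), 'ee_rot': array([-0.037,  0.999,  0.   ,  0.   ])}
yang 94.27506224881446 tool F [ 0.63  0.03 -4.38]
```

Request:
apply_moves --pt "50 0 0 0 -0.1" --pt "50 0 0 0 -0.1" --pt "50 0 0 0 -0.1" --pt "50 0 0 0 -0.1" --pt "50 0 0 0 -0.1" --pt "50 0 0 0 -0.1" --pt "50 0 0 0 -0.1" --pt "50 0 0 0 -0.1"

```text
time_s: 16.8
position: [467.7, 204.8, 74.1]
ee_rot: [-0.072, 0.997, 0.0, 0.0]
force: [-0.5, -0.0, 5.9]
grip_width: 55.4
finger_force: 37.1
```

```bash
python3 st.py
python3 - <<'E'
from h import *
im,d=optics.get_image("scene"); hsv=cv2.cvtColor(im,cv2.COLOR_RGB2HSV)
v,u=(a.ravel() for a in np.mgrid[230:285,235:310]); p=bydepth("scene",np.c_[u,v],d[v,u]); H=hsv[v,u]
b=(H[:,0]<25)&(H[:,1]>150)&(H[:,2]>130)&(p[:,2]>100)&(p[:,2]<135)&(np.hypot(p[:,0]-467,p[:,1]-205)<45)
print("orange",b.sum(),p[b].mean(0) if b.any() else 0)
w=(H[:,1]<70)&(H[:,2]>170)&(p[:,2]>122)&(p[:,2]<131)&(np.hypot(p[:,0]-467,p[:,1]-205)<22); q=p[w]
c=q-[467,205.3,127]; print("arrows",w.sum()); 
lab=np.zeros(d.shape,np.uint8); lab[v[w],u[w]]=1
k,l,st,ce=cv2.connectedComponentsWithStats(lab); print(st[1:],[onplane("scene",[x],127)[0].round(1) for x in ce[1:]])
im0=np.load("pics/scene0.npz"); im0,d0=im0["im"],im0["d"]; hsv=cv2.cvtColor(im0,cv2.COLOR_RGB2HSV); H=hsv[v,u]; p=bydepth("scene",np.c_[u,v],d0[v,u])
w=(H[:,1]<70)&(H[:,2]>170)&(p[:,2]>122)&(p[:,2]<131)&(np.hypot(p[:,0]-467,p[:,1]-205)<22)
lab=np.zeros(d.shape,np.uint8); lab[v[w],u[w]]=1
k,l,st,ce=cv2.connectedComponentsWithStats(lab); print(st[1:],[onplane("scene",[x],127)[0].round(1) for x in ce[1:]])
E
```

```text
{'time_s': np.float64(16.8), 'position': array([467.659, 204.82 ,  74.105]), 'force': array([-4.680e-01, -5.000e-03,  5.886e+00]), 'wrist_torque': array([-0.056,  0.093, -0.075]), 'finger_force': np.float64(37.111), 'grip_width': np.float64(55.373), 'joint_pos': array([ 0.41 ,  0.343,  1.984,  0.   ,  0.815, -1.305]), 'ee_rot': array([-0.072,  0.997,  0.   ,  0.   ])}
yang 98.27169182531831 tool F [ 0.46  0.06 -5.89]
orange 24 [455.48677262 223.7452028  113.51568366]
arrows 40
[[273 238   9   8  27]
 [265 247   5   4  13]] [array([468.2, 190.6, 127. ]), array([464.6, 215.7, 127. ])]
[[255 239  13   8  31]
 [273 242  12   8  30]] [array([480.3, 210.2, 127. ]), array([458.8, 198.9, 127. ])]
```

Request:
apply_moves --pt "50 0 0 0 -0.1" --pt "50 0 0 0 -0.1" --pt "50 0 0 0 -0.1" --pt "50 0 0 0 -0.1" --pt "50 0 0 0 -0.1" --pt "50 0 0 0 -0.1" --pt "50 0 0 0 -0.1" --pt "50 0 0 0 0"

```text
time_s: 17.57
position: [467.7, 204.8, 74.1]
ee_rot: [-0.103, 0.995, 0.0, 0.0]
force: [-1.1, 0.1, 6.0]
grip_width: 55.4
finger_force: 37.1
```

```bash
python3 st.py
```

```text
{'time_s': np.float64(17.567), 'position': array([467.66 , 204.822,  74.104]), 'force': array([-1.067,  0.106,  5.97 ]), 'wrist_torque': array([-0.048,  0.083,  0.01 ]), 'finger_force': np.float64(37.127), 'grip_width': np.float64(55.426), 'joint_pos': array([ 0.41 ,  0.343,  1.984,  0.   ,  0.815, -1.367]), 'ee_rot': array([-0.103,  0.995,  0.   ,  0.   ])}
yang 101.78177487346623 tool F [ 1.02  0.32 -5.97]
```

Request:
apply_moves --pt "50 0 0 0 -0.1" --pt "50 0 0 0 -0.1" --pt "50 0 0 0 -0.1" --pt "50 0 0 0 -0.1" --pt "50 0 0 0 -0.1" --pt "50 0 0 0 -0.1" --pt "50 0 0 0 -0.1" --pt "50 0 0 0 -0.1"

```text
time_s: 18.28
position: [467.5, 205.0, 74.1]
ee_rot: [-0.137, 0.991, 0.0, -0.0]
force: [-1.4, 2.1, 5.1]
grip_width: 55.3
finger_force: 37.3
```

```bash
python3 st.py
```

```text
{'time_s': np.float64(18.283), 'position': array([467.531, 205.039,  74.095]), 'force': array([-1.374,  2.12 ,  5.118]), 'wrist_torque': array([ 0.298,  0.241, -0.135]), 'finger_force': np.float64(37.326), 'grip_width': np.float64(55.269), 'joint_pos': array([ 4.100e-01,  3.430e-01,  1.984e+00,  1.000e-03,  8.150e-01,
       -1.436e+00]), 'ee_rot': array([-0.137,  0.991,  0.   , -0.   ])}
yang 105.75377942483517 tool F [ 0.75  2.42 -5.12]
```

Request:
apply_moves --pt "50 0 0 0 -0.05" --pt "50 0 0 0 -0.05" --pt "50 0 0 0 -0.05" --pt "50 0 0 0 -0.05" --pt "50 0 0 0 0" --pt "50 0 0 0 0" --pt "50 0 0 0 0" --pt "50 0 0 0 0"

```text
time_s: 19.0
position: [467.6, 205.1, 74.1]
ee_rot: [-0.145, 0.989, 0.0, -0.0]
force: [-1.2, 1.6, 5.7]
grip_width: 55.2
finger_force: 37.5
```

```bash
python3 st.py
```

```text
{'time_s': np.float64(19.0), 'position': array([467.554, 205.093,  74.129]), 'force': array([-1.227,  1.577,  5.678]), 'wrist_torque': array([ 0.241,  0.191, -0.248]), 'finger_force': np.float64(37.487), 'grip_width': np.float64(55.22), 'joint_pos': array([ 4.100e-01,  3.430e-01,  1.984e+00,  1.000e-03,  8.150e-01,
       -1.453e+00]), 'ee_rot': array([-0.145,  0.989,  0.   , -0.   ])}
yang 106.71321827118862 tool F [ 0.72  1.87 -5.68]
```

The held torque is now 0.25 N m, against about 0 before, so this is the end stop at roughly 65°. I'll ease back slightly and lift a little.

Request:
apply_moves --pt "50 0 0 0 0.1" --pt "50 0 0 0 0" --pt "50 0 0 -0.03 0" --pt "50 0 0 -0.03 0" --pt "50 0 0 -0.03 0" --pt "50 0 0 -0.03 0" --pt "50 0 0 -0.03 0" --pt "50 0 0 0 0"

```text
time_s: 19.72
position: [467.1, 204.6, 78.3]
ee_rot: [-0.141, 0.99, -0.0, -0.001]
force: [-0.9, 3.6, -3.8]
grip_width: 55.0
finger_force: 34.3
```

```bash
python3 st.py
```

```text
{'time_s': np.float64(19.717), 'position': array([467.083, 204.64 ,  78.304]), 'force': array([-0.869,  3.57 , -3.85 ]), 'wrist_torque': array([ 0.529,  0.133, -0.171]), 'finger_force': np.float64(34.272), 'grip_width': np.float64(55.02), 'joint_pos': array([ 0.41 ,  0.336,  1.982,  0.   ,  0.825, -1.444]), 'ee_rot': array([-0.141,  0.99 , -0.   , -0.001])}
yang 106.22185536240424 tool F [-0.17  3.67  3.85]
```

```bash
cat > capz.py <<'E'
from h import *
im,d=optics.get_image("scene"); hsv=cv2.cvtColor(im,cv2.COLOR_RGB2HSV); s=manip.sense()
c0=s['position'][:2]; z0=s['position'][2]+54
v,u=(a.ravel() for a in np.mgrid[0:420,0:560]); ok=d[v,u]>0; v=v[ok];u=u[ok]; p=bydepth("scene",np.c_[u,v],d[v,u]); H=hsv[v,u]
r=np.hypot(p[:,0]-c0[0],p[:,1]-c0[1]); b=(H[:,0]>95)&(H[:,0]<130)&(H[:,1]>120)&(r<45)
t=b&(r<15); f=b&(r>30)
print("TCP",s['position'].round(1),"cap top z",np.median(p[t][:,2]).round(1),"flange z",np.median(p[f][:,2]).round(1),"n",t.sum(),f.sum(),"F",s['force'].round(1))
E
python3 capz.py
```

```text
TCP [467.1 204.6  78.4] cap top z 132.0 flange z 109.1 n 94 321 F [-2.1  2.8 -5.6]
```

The cap has risen about 4 mm with the tool. Continuing to lift.

Request:
apply_moves --pt "50 0 0 -0.05 0" --pt "50 0 0 -0.1 0" --pt "50 0 0 -0.1 0" --pt "50 0 0 -0.1 0" --pt "50 0 0 -0.1 0" --pt "50 0 0 0 0" --pt "50 0 0 0 0" --pt "50 0 0 0 0"

```text
time_s: 20.48
position: [467.7, 204.7, 92.2]
ee_rot: [-0.141, 0.99, -0.0, 0.0]
force: [-0.3, -1.0, -0.8]
grip_width: 55.2
finger_force: 35.3
```

```bash
python3 capz.py
```

```text
TCP [467.6 204.7  92.1] cap top z 146.0 flange z 123.0 n 93 340 F [-0.6 -0.3 -0.9]
```

Request:
apply_moves --pt "50 0 0 -0.1 0" --pt "50 0 0 -0.2 0" --pt "50 0 0 -0.3 0" --pt "50 0 0 -0.4 0" --pt "50 0 0 -0.4 0" --pt "50 0 0 -0.3 0" --pt "50 0 0 -0.2 0" --pt "50 0 0 -0.1 0"

```text
time_s: 21.2
position: [468.1, 205.0, 153.4]
ee_rot: [-0.141, 0.99, 0.0, 0.001]
force: [0.3, 0.9, -0.6]
grip_width: 55.4
finger_force: 35.3
```

Request:
apply_moves --pt "50 0.02 -0.15 0 0" --pt "50 0.05 -0.3 0 0" --pt "50 0.08 -0.5 0 0" --pt "50 0.08 -0.55 0 0" --pt "50 0.08 -0.55 0 0" --pt "50 0.08 -0.55 0 0" --pt "50 0.08 -0.55 0 0" --pt "50 0.08 -0.55 0 0"

```text
time_s: 21.87
position: [482.2, 91.9, 151.3]
ee_rot: [-0.141, 0.99, -0.0, -0.001]
force: [0.5, 1.6, -1.7]
grip_width: 55.1
finger_force: 35.3
```

Request:
apply_moves --pt "50 0.08 -0.55 0 0" --pt "50 0.08 -0.55 0 0" --pt "50 0.08 -0.55 0 0" --pt "50 0.08 -0.55 0 0" --pt "50 0.08 -0.55 0 0" --pt "50 0.08 -0.5 0 0" --pt "50 0.08 -0.35 0 0" --pt "50 0.03 -0.2 0 0"

```text
time_s: 22.53
position: [497.0, -22.4, 151.5]
ee_rot: [-0.14, 0.99, 0.0, -0.001]
force: [-0.0, 0.1, -1.1]
grip_width: 55.1
finger_force: 35.3
```

Request:
apply_moves --pt "50 0 0 0 0" --pt "50 0 0 0 0" --pt "50 0 0 0 0" --pt "50 0 0 0 0" --pt "50 0 0 0 0" --pt "50 0 0 0 0" --pt "50 0 0 0 0" --pt "50 0 0 0 0"

```text
time_s: 23.2
position: [497.6, -20.6, 152.1]
ee_rot: [-0.141, 0.99, 0.0, 0.0]
force: [1.1, 0.2, -0.7]
grip_width: 55.1
finger_force: 35.3
```

```bash
python3 capz.py; python3 st.py; cp pics/cur.png /dev/null
```

```text
TCP [497.7 -20.6 152.1] cap top z 206.0 flange z 182.9 n 24 186 F [ 0.  -0.4 -1. ]
{'time_s': np.float64(23.25), 'position': array([497.667, -20.628, 152.12 ]), 'force': array([ 0.013, -0.414, -0.979]), 'wrist_torque': array([-0.064, -0.002, -0.054]), 'finger_force': np.float64(35.278), 'grip_width': np.float64(55.403), 'joint_pos': array([-0.044,  0.213,  1.948,  0.   ,  0.98 , -1.899]), 'ee_rot': array([-0.141,  0.99 ,  0.   ,  0.   ])}
yang 106.24050268646046 tool F [ 0.1  -0.4   0.98]
```

Request:
apply_moves --pt "50 0 -0.05 0.2 0" --pt "50 0 -0.05 0.5 0" --pt "50 0 -0.05 0.7 0" --pt "50 0 0 0.7 0" --pt "50 0 0 0.7 0" --pt "50 0 0 0.6 0" --pt "50 0 0 0.4 0" --pt "50 0 0 0.2 0"

```text
time_s: 23.97
position: [497.6, -25.2, 30.1]
ee_rot: [-0.141, 0.99, 0.0, -0.001]
force: [-0.2, -0.2, -1.2]
grip_width: 55.1
finger_force: 35.3
```

Request:
apply_moves --pt "50 0 0 0.2 0" --pt "50 0 0 0.2 0" --pt "50 0 0 0.2 0" --pt "50 0 0 0.2 0" --pt "50 0 0 0.1 0" --pt "50 0 0 0 0" --pt "50 0 0 0 0" --pt "50 0 0 0 0"

```text
time_s: 24.63
position: [499.2, -25.1, 5.4]
ee_rot: [-0.141, 0.99, -0.0, 0.0]
force: [0.6, -0.2, -1.0]
grip_width: 55.4
finger_force: 35.3
```

```bash
python3 capz.py
```

```text
TCP [499.2 -25.1   5.4] cap top z 59.0 flange z 36.5 n 37 207 F [-0.8 -0.9 -2.1]
```

Request:
apply_moves --pt "50 0 0 0.1 0" --pt "50 0 0 0.1 0" --pt "50 0 0 0.1 0" --pt "50 0 0 0.1 0" --pt "50 0 0 0.07 0" --pt "50 0 0 0.03 0" --pt "50 0 0 0 0" --pt "50 0 0 0 0"

```text
time_s: 25.35
position: [498.9, -25.1, -10.0]
ee_rot: [-0.141, 0.99, 0.0, -0.0]
force: [-0.1, -0.2, -0.8]
grip_width: 55.5
finger_force: 35.3
```

```bash
python3 capz.py
```

```text
TCP [498.9 -25.1  -9.9] cap top z 44.1 flange z 21.0 n 34 209 F [ 0.3 -0.5 -1.1]
```

Request:
apply_moves --pt "50 0 0 0.02 0" --pt "50 0 0 0.02 0" --pt "50 0 0 0 0" --pt "50 0 0 0 0" --pt "50 0 0 0 0" --pt "50 0 0 0 0" --pt "50 0 0 0 0" --pt "50 0 0 0 0"

```text
time_s: 26.07
position: [499.1, -25.1, -10.9]
ee_rot: [-0.141, 0.99, -0.0, 0.0]
force: [-0.1, 0.2, 5.3]
grip_width: 55.3
finger_force: 37.1
```

```bash
python3 capz.py
```

```text
TCP [499.1 -25.1 -11. ] cap top z 43.3 flange z 20.1 n 33 201 F [-0.3 -0.3  5.7]
```

The cap is down on the floor with light contact, about 5 N. Releasing gently, then lifting away.

Request:
apply_moves --pt "57 0 0 0 0" --pt "59 0 0 0 0" --pt "62 0 0 0 0" --pt "65 0 0 0 0" --pt "68 0 0 0 0" --pt "72 0 0 0 0" --pt "78 0 0 0 0" --pt "84 0 0 0 0"

```text
time_s: 26.78
position: [499.0, -25.1, -11.1]
ee_rot: [-0.141, 0.99, -0.0, 0.0]
force: [-0.7, 0.1, -1.3]
grip_width: 83.6
finger_force: 0.0
```

Request:
apply_moves --pt "85 0 0 0 0" --pt "85 0 0 0 0" --pt "85 0 0 0 0" --pt "85 0 0 0 0" --pt "85 0 0 -0.1 0" --pt "85 0 0 -0.3 0" --pt "85 0 0 -0.5 0" --pt "85 0 0 -0.5 0"

```text
time_s: 27.45
position: [498.6, -25.1, 31.7]
ee_rot: [-0.141, 0.99, 0.0, -0.0]
force: [0.4, 0.5, -0.3]
grip_width: 85.1
finger_force: 0.0
```

Request:
apply_moves --pt "85 0 0 -0.8 0" --pt "85 0 0 -0.8 0" --pt "85 0 0 -0.8 0" --pt "85 0 0 -0.6 0" --pt "85 0 0 -0.3 0" --pt "85 0 0 0 0" --pt "85 0 0 0 0" --pt "85 0 0 0 0"

```text
time_s: 28.12
position: [498.1, -25.1, 128.9]
ee_rot: [-0.141, 0.99, 0.0, -0.001]
force: [-0.5, 0.2, -0.2]
grip_width: 84.6
finger_force: 0.0
```

```bash
python3 capz.py
python3 - <<'E'
from h import *
s=manip.sense(); print(s['finger_force'],s['grip_width'])
im,d=optics.get_image("scene"); cv2.imwrite("pics/fin.png",cv2.resize(im[100:310,200:450,::-1],None,fx=2.5,fy=2.5))
E
```

```text
TCP [498.  -25.1 128.7] cap top z 43.0 flange z 20.1 n 75 178 F [ 0.5  1.1 -0.7]
0.0 84.77834598071374
```

View pics/fin.png

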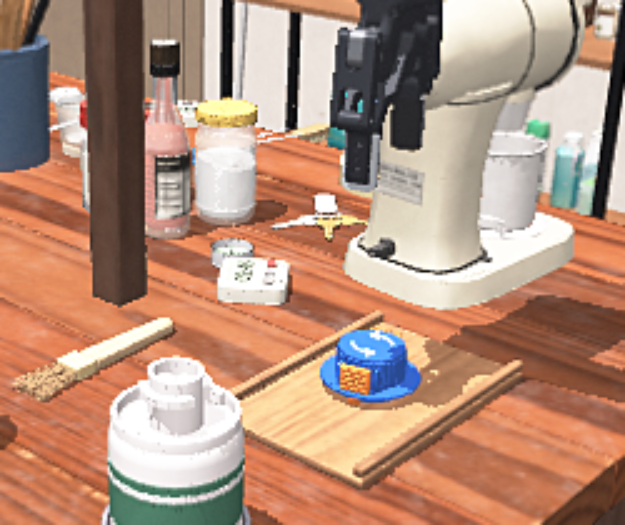

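The picture shows the tub open at (175,400) and the cap upright on the tray's floor at (370,365), with the gripper clear above it. Handing in.

```bash
python3 -c "
from workcell import manip
print(manip.job_done())"
```

```text
the job is handed in; nothing more can be done
None
```

I opened the tub at an end stop of about 65°, set its cap upright on the tray floor and let go, moving nothing else, and handed the job in after about 28 of the 72 s; the hand-in returned no verdict.

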